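# Hang the feed cup in the stall's open cage

### The arm

A 6-joint arm with a two-finger parallel gripper is mounted at the origin on the work surface. World frame = base frame: x ahead of the robot, y to its left, z up, the work surface at z = 0. Lengths are in mm, angles in degrees, forces in N, time in s.
With the tool pointing down it reaches from about 300 to 850 mm from the base axis. Payload 4.2 kg.
Tool frame: the origin (TCP) lies midway between the tips of the shut fingers; the grasp point (between the pads) lies 19 mm behind it (env.grip_depth is the distance from the TCP to the grasp point, in mm); z points along the fingers, y is the line along which they close (so a half turn about z gives the same grasp; the last joint's range is limited). The gripper opens to 91 mm and grips with 3 to 60 N. Pads are 32 mm wide; open, the fingers measure 118 mm over their backs; the gripper's body (76 mm by 178 mm) begins 60 mm behind the grasp point.
Start: joints at [-1.146, 18.312, 89.639, -0, 72.044, -1.146], TCP at [575.016, 0, 213.976] pointing down, gripper open.
Joint ranges: [-177.97, 177.97], [-48.28, 115.42], [12.27, 149.76], [-77.06, 257.06], [2.81, 150.46], [-146.56, 146.56]. Speed limits (degrees/s): [147.25, 147.25, 180, 180, 180, 180].

### API

Orientations are given as [roll, pitch, yaw] about the fixed x, y, z axes, in that order (R = Rz(yaw) Ry(pitch) Rx(roll)).
In Python, from workcell import env, eyes gives the robot as it stands.
- The arm moves only by the tool send_rows, never from a script. Its argument "motion" is a list of rows, each a list of 7 numbers: the shift along the world's x, y, z normalised to -1 to 1, where 1 is 0.5 m, then the turn, a rotation vector about the world's x, y, z normalised to -1 to 1, where 1 is 60 degrees, then the opening, from -1 (shut) to 1 (fully open). A call has 1 to 20 rows; each row is the pose to reach, as a shift and turn from the pose commanded when the call began; what a row does not reach only later rows make up. A row lasts 1/8 s, in which the tool goes at most 62.5 mm and 10.7 degrees, less where a joint would pass 70% of its speed; a pose out of reach is approached as far as the arm can. A call with a number of a shift or a turn outside -1 to 1 is refused whole. A call with a gripper value outside its range is refused whole. The fingers move at their own pace and stop on an object; "squeeze" is the grip in N (left out, the last holds). Time passes only in rows, so rows that repeat a pose let the fingers close. It gives the time, the measured TCP pose, the force, the opening and the grip force at its end, in the units of the state.
- env.state(): the state, without advancing time (a new reading comes with each control period).
- eyes.grab_frame(name): name is "scene" or "side" or "wrist"; returns a dict with "pixels" (480x640x3 uint8, red, green, blue), "depth" (480x640 float32, mm along the optical axis (not along the pixel's ray), 0 where there is no reading), "fx", "fy", "cx", "cy" (pixels), "R" (3x3) and "t" (3): a world point X has camera coordinates R X + t; the wrist camera has in their place "T_tool_cam" (4x4, takes a point from camera to tool coordinates, whose origin is the TCP and whose axes are the flange's). Camera axes: x right, y down, z forward; pixel columns grow to the right and rows downward; lengths in mm; the calibration is good to about 2 mm. The wrist camera is an equidistant fisheye: a pixel r from the principal point sees the ray r / f radians off the axis. A picture is of the moment at which its call begins: read the wrist's pose just before it.
- env.job_done(): hands the job in; it is judged then, once.
The state is a dict: "time_s": time; "qpos": joint angles; "qvel": joint speeds; "effort": joint torques, N m; "ee_pos": TCP position; "ee_rot": TCP orientation; "force": force on the tool from outside, world axes, zero at the start; "torque": the same for the moment, N m; "gripper_width": finger opening in mm; "gripper_force": force on a finger pad.
Only numpy, scipy, OpenCV 4.12 (cv2) and the standard library are available. Lean on these libraries where they do the work, as an engineer would, in place of code of your own. Each camera call takes 0.05 s, during which the arm holds its last target. There are 200 camera calls.

### The job

Get the open wire cage ready: take the steel feed cup that has a hook and hang it by its hook over the cage's near wall (the one towards the robot), with the cup inside the cage and the hook's tongue outside, hanging upright and square to the wall somewhere along its middle half. Leave the two similar steel cups without a hook where they stand.

Things in the scene. Friction and masses are not known exactly. Their poses are not given: they have to be found in the camera images.
- feed_cup: Loose open steel cup, 60 (x) x 48 (y) x 50 mm high, 140 g; origin: centre of underside, z up. Grip across its flat 48 mm sides. Hook on its -x side, 30 mm wide strap, 4 mm thick: up the back wall (outer face x=-34), level bridge (underside at z=60, top 64), tongue sloping down and out to x=-72, z=30. Slot under bridge: x=-34 to -46 at top, widening outward to 35 mm at the tongue's end.
- cage: Open-topped wire-mesh cage, fixed, empty; origin: centre of underside, z up. Wall centrelines 260 mm apart in x, 300 in y; walls 6 mm thick, rim rail on top 10 mm wide, its top at z=140, floor at 6. Near wall: its -x side, centreline x=-130, along y. Hung there, the feed cup has the cage's heading (+x inward), its origin at about x=-90, z=80 in the cage's frame.
- plain_cup: Bystander: the same 60 x 48 x 50 mm steel cup with no hook or handle. Origin: centre of its underside.
- handled_cup: Bystander: the same 60 x 48 x 50 mm steel cup with a closed wire loop handle on its -x wall (reaching x = -57 mm), no hook. Origin: centre of its underside.
Not all that is in view belongs to the job. What is shaped like the feed_cup but green or turquoise is not meant.

How it is judged (in metres and radians):
At the end, for the whole second after the job is handed in: The feed cup hangs at rest on the cage's near wall, cup inside: origin 73 to 107 mm from the cage's centre towards that wall, within 90 mm of its middle along it, underside 68 to 92 mm above the cage's; upright and square to the wall within 0.22 rad (x of feed_cup in the frame of cage between -0.107 and -0.073 m and y of feed_cup in the frame of cage between -0.09 and 0.09 m and z of feed_cup in the frame of cage between 0.068 and 0.092 m and angle between feed_cup's own z axis and vertical below 0.22 rad and angle between the x axis of feed_cup and the x axis of cage, either way round below 0.22 rad and linear speed of feed_cup below 0.02 m/s); the robot touches nothing.
It fails at once if the plain cup is moved more than 30 mm (distance of plain_cup from where it was at the start of the episode above 0.03 m).
It fails at once if the handled cup is moved more than 30 mm (distance of handled_cup from where it was at the start of the episode above 0.03 m).
It also fails if it takes over 42 s, if anything falls off the work surface, if the arm or the gripper's body presses on something with over 40 N, if the wrist force passes 120 N, or if a joint passes its speed limit or range.

## Working session

There is one attempt and no reset: what is moved stays moved. The work goes in short steps, Python scripts to look and compute and a tool call to move; the robot and the scene stay as the last step left them, time stands still between calls to the robot, and variables do not carry over. Pictures are saved under pics/ and viewed, at most 10 in all, crops included, and the job is handed in when it is done.

Besides the shell and the picture viewer there is one more tool, called as name(argument=value, ...) on one line, values as JSON. send_rows: Moves the arm, as the interface text tells. Its arguments: {"type":"object","properties":{"motion":{"type":"array"},"squeeze":{"type":"number"}},"required":["motion"]}

```bash
mkdir -p pics; cat > h.py <<'E'
import numpy as np, cv2
from workcell import env, eyes
def pts(f):
    d=f["depth"]; v,u=np.mgrid[:480,:640]
    c=np.stack([(u-f["cx"])/f["fx"]*d,(v-f["cy"])/f["fy"]*d,d],-1)
    P=(c-np.array(f["t"]))@np.array(f["R"])
    P[d<=0]=np.nan
    return P
E
python3 - <<'E'
from h import *
for n in ["scene","side"]:
    f=eyes.grab_frame(n); np.savez(n+".npz",**f)
    cv2.imwrite(f"pics/{n}1.png",f["pixels"][:,:,::-1])
    print(n, (-np.array(f["R"]).T@np.array(f["t"])).round(), np.array(f["R"]).round(2).tolist(), f["fx"])
print(env.state())
E
```

```text
scene [1017. -301.  438.] [[0.54, 0.84, 0.02], [0.48, -0.29, -0.83], [-0.69, 0.46, -0.56]] 435.26520782881107
side [ 255. -547.  722.] [[0.9, -0.44, 0.02], [-0.32, -0.68, -0.66], [0.3, 0.59, -0.75]] 478.93282288840675
{'time_s': 0.1, 'qpos': array([-1.14516431e+00,  1.83488646e+01,  8.96977872e+01,  8.11537586e-04,
        7.20434921e+01, -1.14595062e+00]), 'qvel': array([-0.02808832, -0.02322981, -0.12225699, -0.00265008, -0.03600226,
        0.00261605]), 'effort': array([ 5.01049108e-04, -4.13330913e+01, -2.32510239e+01,  7.29743019e-02,
        4.21804120e-02, -4.88014211e-05]), 'ee_pos': array([5.74565721e+02, 2.15110343e-02, 2.13206497e+02]), 'ee_rot': array([-1.79909889e+02, -2.57427295e-03,  9.00005335e+01]), 'force': array([ 0.23827158, -0.57680365,  0.28271361]), 'torque': array([-0.03749135, -0.01817143,  0.02313488]), 'gripper_force': 0.0, 'gripper_width': 90.91950860107956}
```

View pics/scene1.png

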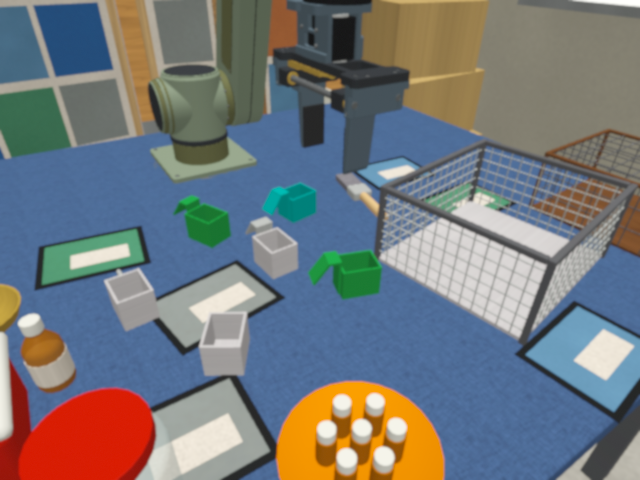

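View pics/side1.png

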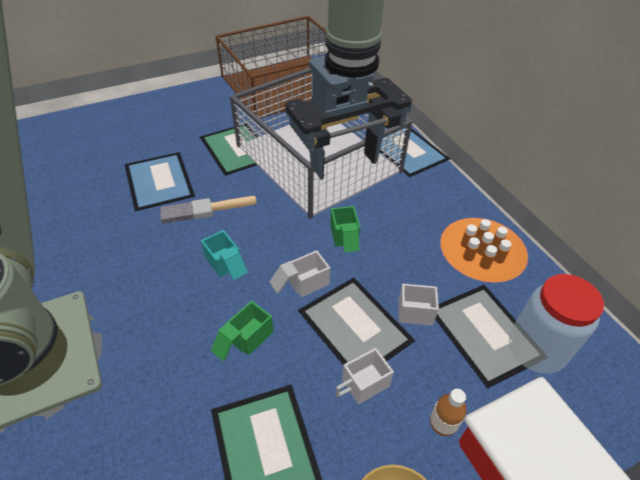

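The feed cup (light grey, sloping strap) is at scene (275,250) and side (308,273). The cage rim corners are at about side (237,97), (310,160) and (408,125), and its near wall is the left one. The green and turquoise cups are decoys. Next I measure with depth.

```bash
cat > m.py <<'E'
from h import *
for n,(u0,v0,u1,v1),(a0,b0,a1,b1) in [("side",(268,246,335,300),(225,60,425,220)),("scene",(244,214,302,280),(372,135,640,345))]:
    f=dict(np.load(n+".npz")); P=pts(f); px=f["pixels"].astype(int)
    sat=px.max(-1)-px.min(-1); m=np.zeros((480,640),bool); m[v0:v1,u0:u1]=True
    m&=(sat<40)&(px.min(-1)>90)&np.isfinite(P[...,2])
    Q=P[m]; r=Q[(Q[:,2]>44)&(Q[:,2]<54)]; h=Q[Q[:,2]>56]
    print(n,"z max",np.percentile(Q[:,2],[1,50,99]).round(), len(r),len(h))
    print(" rim",cv2.minAreaRect(r[:,:2].astype(np.float32))); 
    if len(h)>5: print(" hook",cv2.minAreaRect(h[:,:2].astype(np.float32)),h.mean(0).round(1))
    a=Q[(Q[:,2]>10)]; print(" all", cv2.boxPoints(cv2.minAreaRect(a[:,:2].astype(np.float32))).round().tolist())
    m=np.zeros((480,640),bool); m[b0:b1,a0:a1]=True
    m&=(sat<40)&(px.max(-1)<120)&np.isfinite(P[...,2])
    C=P[m]; C=C[(C[:,2]>131)&(C[:,2]<146)]
    lab=C[:,:2].astype(np.float32)
    print(" cage",len(C),cv2.minAreaRect(lab),cv2.boxPoints(cv2.minAreaRect(lab)).round().tolist(), np.percentile(C[:,2],[5,50,95]))
    np.save(n+"_C.npy",C); np.save(n+"_Q.npy",Q)
    for nm,uv in {"side":[("L",(237,97)),("N",(311,160)),("R",(408,128))],"scene":[("A",(382,190)),("B",(485,147)),("Cc",(552,262)),("D",(630,185))]}[n]:
        R=np.array(f["R"]);o=-R.T@f["t"]; d=R.T@np.array([(uv[0]-f["cx"])/f["fx"],(uv[1]-f["cy"])/f["fy"],1]); print(nm,(o+d*(140-o[2])/d[2]).round())
E
python3 m.py; python3 -c "
import cv2,numpy as np
a=cv2.imread('pics/side1.png')[50:310,200:430];b=cv2.imread('pics/scene1.png')[130:350,370:640]
a=cv2.resize(a,None,fx=2.3,fy=2.3,interpolation=2);cv2.imwrite('pics/c1.png',a)"
```

```text
side z max [-1. 34. 66.] 355 234
 rim ((471.27301025390625, -50.41930389404297), (95.97506713867188, 50.68474578857422), 3.9297420978546143)
 hook ((445.1522521972656, -51.9366455078125), (26.755643844604492, 32.613059997558594), 3.0208048820495605) [444.8 -53.7  62.6]
 all [[413.0, -29.0], [416.0, -80.0], [521.0, -73.0], [517.0, -22.0]]
 cage 1377 ((660.6861572265625, 275.73846435546875), (270.8362121582031, 315.2868957519531), 11.61056900024414) [[496.0, 403.0], [560.0, 94.0], [825.0, 149.0], [762.0, 457.0]] [132.58256262 138.74269642 141.25206286]
L [516. 390. 140.]
N [571. 119. 140.]
R [800. 131. 140.]
scene z max [-1. 33. 64.] 428 201
 rim ((470.48748779296875, -50.20519256591797), (92.87822723388672, 49.12890625), 4.196025848388672)
 hook ((445.1474609375, -51.804420471191406), (26.485998153686523, 31.275012969970703), 4.236594200134277) [448.8 -53.1  62.2]
 all [[413.0, -30.0], [417.0, -79.0], [520.0, -71.0], [516.0, -22.0]]
 cage 3768 ((662.05419921875, 277.06683349609375), (268.3794250488281, 312.6754455566406), 10.756290435791016) [[501.0, 406.0], [559.0, 98.0], [823.0, 149.0], [765.0, 456.0]] [132.35012849 138.29359508 140.15375112]
A [572.  94. 140.]
B [534. 369. 140.]
Cc [819. 148. 140.]
D [760. 440. 140.]
```

View pics/c1.png

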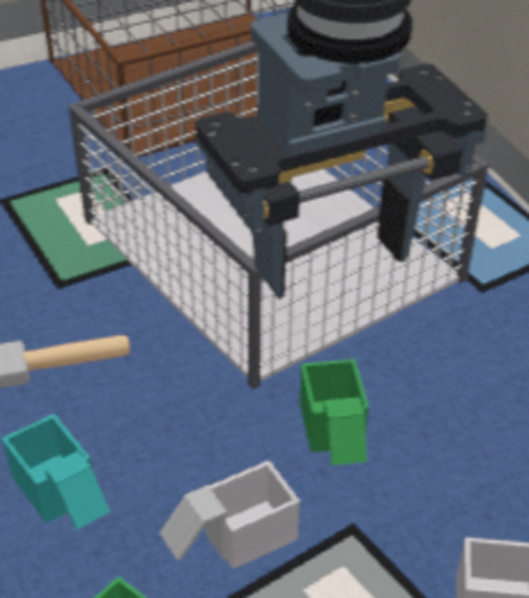

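send_rows(motion=[[-0.18,-0.1,0,0,0,-1,0.6],[-0.18,-0.1,0,0,0,-1,0.6],[-0.18,-0.1,0,0,0,-1,0.6],[-0.18,-0.1,-0.1,0,0,-1,0.6],[-0.18,-0.1,-0.1,0,0,-1,0.6],[-0.18,-0.1,-0.1,0,0,-1,0.6],[-0.18,-0.1,-0.1,0,0,-1,0.6],[-0.18,-0.1,-0.1,0,0,-1,0.6]])

```text
time_s: 1.1
ee_pos: [484.9, -50.0, 163.9]
ee_rot: [180.0, 0.0, 30.1]
force: [-0.5, -0.4, -0.3]
gripper_width: 73.1
gripper_force: 0.0
```

send_rows(motion=[[0,0,0,0,0,-0.432,0.6],[0,0,0,0,0,-0.432,0.6],[0,0,0,0,0,-0.432,0.6],[0,0,0,0,0,-0.432,0.6],[0,0,0,0,0,-0.432,0.6]])

```text
time_s: 1.72
ee_pos: [485.0, -50.0, 164.0]
ee_rot: [180.0, -0.0, 4.2]
force: [0.5, 0.7, 0.1]
gripper_width: 72.7
gripper_force: 0.0
```

```bash
python3 - <<'E'
from h import *
s=env.state();print(s["ee_pos"],s["ee_rot"],s["qpos"],s["gripper_width"])
f=eyes.grab_frame("wrist"); cv2.imwrite("pics/w1.png",f["pixels"][:,:,::-1]); print(f["fx"],f["T_tool_cam"])
E
```

```text
[485.01835596 -49.9959351  164.01206929] [ 1.79993840e+02 -3.02788490e-03  4.17200444e+00] [-7.23301861e+00  1.27803248e+01  1.05178587e+02 -6.15913250e-03
  6.20369022e+01  7.85978649e+01] 72.73853533981067
371.64829954431775 [[ 2.40149293e-04 -9.60256766e-01 -2.79118049e-01  7.84980705e+01]
 [ 9.99998736e-01 -2.08179449e-04  1.57658996e-03 -2.05123330e-01]
 [-1.57203782e-03 -2.79118074e-01  9.60255502e-01 -1.69407054e+02]
 [ 0.00000000e+00  0.00000000e+00  0.00000000e+00  1.00000000e+00]]
```

View pics/w1.png

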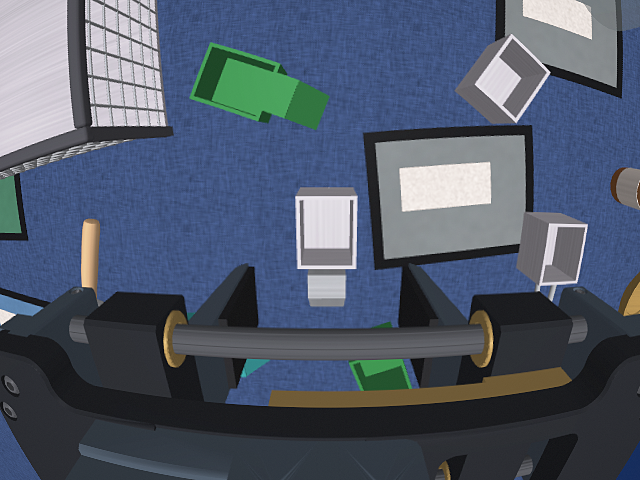

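The wrist view shows the feed cup at (326,230), square and midway between the fingers. The decoys are clear of the fingertips, so I go down and grip.

send_rows(motion=[[0,0,-0.1,0,0,0,0.6],[0,0,-0.18,0,0,0,0.6],[0,0,-0.24,0,0,0,0.6],[0,0,-0.28,0,0,0,0.6],[0,0,-0.3,0,0,0,0.6],[0,0,-0.3,0,0,0,0.6],[0,0,-0.3,0,0,0,-0.2],[0,0,-0.3,0,0,0,-0.2],[0,0,-0.3,0,0,0,-0.2],[0,0,-0.3,0,0,0,-0.2],[0,0,-0.3,0,0,0,-0.2],[0,0,-0.3,0,0,0,-0.2]], squeeze=25)

```text
time_s: 3.28
ee_pos: [485.4, -50.0, 14.6]
ee_rot: [180.0, -0.1, 4.1]
force: [-0.8, 0.5, 6.3]
gripper_width: 47.8
gripper_force: 25.0
```

send_rows(motion=[[0,0,0.04,0,0,0,-0.2],[0,0,0.12,0,0,0,-0.2],[0,0,0.22,0,0,0,-0.2],[0,0,0.32,0,0,0,-0.2],[0,0,0.36,0,0,0,-0.2],[0,0,0.36,0,0,0.12,-0.2],[0,0,0.36,0,0,0.12,-0.2],[0,0,0.36,0,0,0.12,-0.2]])

```text
time_s: 4.28
ee_pos: [484.5, -50.0, 193.3]
ee_rot: [-180.0, 0.1, 11.2]
force: [-0.6, -0.0, -0.8]
gripper_width: 47.9
gripper_force: 25.0
```

```bash
python3 - <<'E'
from h import *
s=env.state();print(s["ee_pos"],s["ee_rot"],s["gripper_width"])
for n in ["side","scene"]:
    f=eyes.grab_frame(n); np.savez(n+"2.npz",**f); P=pts(f); px=f["pixels"].astype(int)
    m=(px.max(-1)-px.min(-1)<30)&(px.min(-1)>95)&(abs(P[...,0]-470)<80)&(abs(P[...,1]+50)<50)&(P[...,2]>150)&(P[...,2]<255)
    Q=P[m]; print(n,len(Q),Q.min(0).round(),Q.max(0).round())
    Z=Q[Q[:,2]>234]; print(Z.mean(0), cv2.minAreaRect(Z[:,:2].astype(np.float32)))
    print(cv2.minAreaRect(Q[:,:2].astype(np.float32)))
    vs,us=np.where(m); print(us.min(),us.max(),vs.min(),vs.max())
    np.save(n+"_h.npy",Q)
    if n=="scene":
        c=f["pixels"][vs.min()-60:vs.max()+60,max(us.min()-60,0):us.max()+60,::-1]
        cv2.imwrite("pics/held.png",cv2.resize(c,None,fx=2.5,fy=2.5)[:600,:800])
E
```

```text
[484.54877947 -49.96940571 193.32584482] [-1.79983819e+02  7.90104387e-02  1.11842542e+01] 47.94418631085803
side 1418 [412. -82. 177.] [519. -19. 248.]
[444.57560098 -60.24509402 240.95317693] ((445.6479187011719, -47.46306228637695), (57.27066421508789, 30.604995727539062), 88.84542083740234)
((466.048583984375, -50.10453414916992), (61.75054168701172, 107.48112487792969), 88.95816040039062)
264 332 174 230
scene 1904 [416. -90. 178.] [520. -13. 247.]
[456.40458817 -51.93165765 240.03432007] ((469.4039611816406, -67.59242248535156), (36.970428466796875, 64.49198150634766), 69.65267944335938)
((469.05267333984375, -59.20950698852539), (108.98530578613281, 63.90458679199219), 24.89279556274414)
230 294 113 176
```

View pics/held.png

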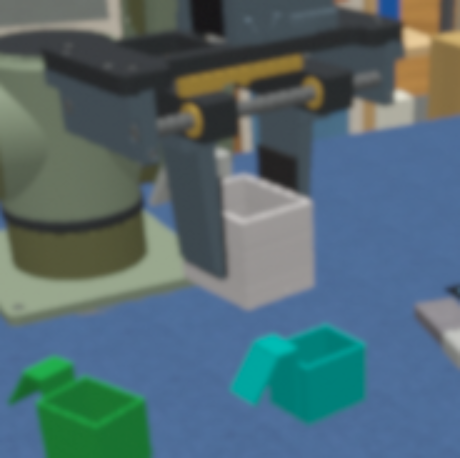

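The cup is held level at the expected pose. Now I measure the near rail precisely.

```bash
python3 - <<'E'
from h import *
cx,cy=661.5,276.4
for n in ["side2","scene2"]:
    f=dict(np.load(n+".npz")); P=pts(f); px=f["pixels"].astype(int)
    m=(px.max(-1)-px.min(-1)<45)&(px.max(-1)<130)&(P[...,2]>134)&(P[...,2]<146)
    for it in range(3):
        if it==0: a=np.radians(11.1)
        ex=np.array([np.cos(a),np.sin(a)]);ey=np.array([-ex[1],ex[0]])
        D=P[...,:2]-[cx,cy]; u=D@ex;v=D@ey
        k=m&(abs(v)<110)&(abs(u+130)<12)
        q=P[k]; vx,vy,x0,y0=cv2.fitLine(q[:,:2].astype(np.float32),cv2.DIST_HUBER,0,.01,.01).ravel()
        a=np.arctan2(vy,vx)-np.pi/2; a=(a+np.pi/2)%np.pi-np.pi/2
    print(n,k.sum(),"yaw",np.degrees(a),"u pct",np.percentile(u[k],[3,50,97]).round(1),"v",np.percentile(v[k],[1,50,99]).round(), "z",np.median(q[:,2]),
      "line pt",x0,y0)
    # whole rim extents
    kk=m&(abs(u)<150)&(abs(v)<170); print(cv2.minAreaRect(P[kk][:,:2].astype(np.float32)))
E
```

```text
side2 132 yaw 10.8623085 u pct [-133.5 -130.3 -124. ] v [ 31.  68. 109.] z 139.73647868820697 line pt 520.7767 319.93216
((662.945068359375, 277.1784362792969), (271.9290466308594, 316.1940002441406), 10.679908752441406)
scene2 416 yaw 10.8575 u pct [-133.4 -126.6 -124.7] v [-108.  -10.  107.] z 138.89580040648963 line pt 538.6455 243.7732
((661.5369262695312, 276.930908203125), (270.2843017578125, 312.38311767578125), 10.825807571411133)
```

send_rows(motion=[[0.01,0.06,0,0,0,0,-0.2],[0.05,0.16,0,0,0,0,-0.2],[0.08,0.27,0,0,0,0,-0.2],[0.11,0.38,0,0,0,0,-0.2],[0.14,0.48,0,0,0,0,-0.2],[0.17,0.56,0,0,0,0,-0.2],[0.183,0.6,0,0,0,0,-0.2],[0.183,0.621,0,0,0,-0.006,-0.2],[0.183,0.621,0,0,0,-0.006,-0.2],[0.183,0.621,0,0,0,-0.006,-0.2]])

```text
time_s: 5.62
ee_pos: [576.2, 259.2, 194.2]
ee_rot: [180.0, 0.0, 10.9]
force: [0.1, -0.2, -0.7]
gripper_width: 48.1
gripper_force: 25.0
```

```bash
python3 - <<'E'
from h import *
s=env.state();print(s["ee_pos"],s["ee_rot"],s["gripper_width"],s["force"])
a=np.radians(10.86);ex=np.array([np.cos(a),np.sin(a)]);ey=np.array([-ex[1],ex[0]])
for n in ["side","scene"]:
    f=eyes.grab_frame(n); P=pts(f); px=f["pixels"].astype(int)
    D=P[...,:2]-[661.8,276.9]; u=D@ex;v=D@ey; z=P[...,2]
    k=(px.max(-1)-px.min(-1)<45)&(z>134)&(z<146)&(abs(v)<110)&(abs(u+130)<10)
    print(n,"rail u",np.percentile(u[k],[2,50,98]).round(1))
    m=(px.max(-1)-px.min(-1)<30)&(px.min(-1)>95)&(z>172)&(z<260)&(abs(v)<60)&(u<-40)&(u>-175)
    print("cup u",np.percentile(u[m],[1,99]).round(1),"bridge z",np.percentile(z[m],99).round(1),"v",np.percentile(v[m],[1,99]).round(1),"z min",z[m].min(), m.sum())
    b=m&(z>237); print(" bridge u",np.percentile(u[b],[2,98]).round(1),np.percentile(v[b],[2,98]).round(1),b.sum())
    vs,us=np.where(m)
    c=f["pixels"][max(vs.min()-50,0):vs.max()+90,max(us.min()-70,0):us.max()+70,::-1]
    cv2.imwrite(f"pics/hov_{n}.png",cv2.resize(c,None,fx=2.3,fy=2.3)[:600,:800])
E
```

```text
[576.20284908 259.23533352 194.16730366] [1.79964006e+02 2.24888707e-02 1.08549756e+01] 48.09522070593516 [ 0.14062594 -0.19826956 -0.68145807]
side rail u [-134.2 -130.4 -123.8]
cup u [-157.   -55.6] bridge z 244.9 v [-35.6  21.4] z min 178.79092275455474 1032
 bridge u [-139.  -114.4] [-18.   11.8] 155
scene rail u [-134.9 -127.2 -125. ]
cup u [-154.5  -56.5] bridge z 244.7 v [-37.8  23.7] z min 178.52105280088603 1467
 bridge u [-137.   -71.6] [-39.3   9.9] 85
```

View pics/hov_side.png

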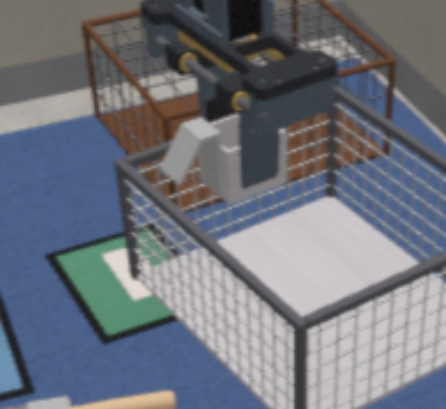

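The cup hangs level over the near wall, with the tongue outside the rail and about 5 mm of clearance on its back face. Next I lower it.

send_rows(motion=[[0,0,-0.04,0,0,0,-0.2],[0,0,-0.08,0,0,0,-0.2],[0,0,-0.11,0,0,0,-0.2],[0,0,-0.13,0,0,0,-0.2],[0,0,-0.15,0,0,0,-0.2],[0,0,-0.16,0,0,0,-0.2],[0,0,-0.17,0,0,0,-0.2],[0,0,-0.174,0,0,0,-0.2],[0,0,-0.174,0,0,0,-0.2]])

```text
time_s: 6.85
ee_pos: [576.6, 260.6, 107.0]
ee_rot: [180.0, -0.0, 10.9]
force: [-0.2, 0.1, -1.5]
gripper_width: 48.0
gripper_force: 25.0
```

send_rows(motion=[[-0.004,-0.001,0,0,0,0,-0.2],[-0.008,-0.0015,-0.004,0,0,0,-0.2],[-0.008,-0.0015,-0.008,0,0,0,-0.2],[-0.008,-0.0015,-0.012,0,0,0,-0.2],[-0.008,-0.0015,-0.016,0,0,0,-0.2],[-0.008,-0.0015,-0.016,0,0,0,-0.2],[-0.008,-0.0015,-0.016,0,0,0,-0.2]])

```text
time_s: 7.72
ee_pos: [572.6, 259.8, 99.0]
ee_rot: [180.0, -0.0, 10.9]
force: [-0.3, 0.7, -1.3]
gripper_width: 47.6
gripper_force: 25.0
```

send_rows(motion=[[0,0,-0.002,0,0,0,-0.2],[0,0,-0.004,0,0,0,-0.2],[0,0,-0.006,0,0,0,-0.2],[0,0,-0.008,0,0,0,-0.2],[0,0,-0.009,0,0,0,-0.2],[0,0,-0.009,0,0,0,-0.2]])

```text
time_s: 8.48
ee_pos: [572.5, 259.7, 94.6]
ee_rot: [180.0, -0.0, 10.9]
force: [-0.1, -0.0, 0.0]
gripper_width: 47.7
gripper_force: 25.0
```

Vertical force rose from -1.3 N to 0, so the rail now carries the cup. I release and look.

send_rows(motion=[[0,0,0,0,0,0,0.15],[0,0,0,0,0,0,0.25],[0,0,0,0,0,0,0.45],[0,0,0,0,0,0,0.6],[0,0,0,0,0,0,0.6],[0,0,0,0,0,0,0.6]])

```text
time_s: 9.22
ee_pos: [572.5, 259.8, 94.5]
ee_rot: [180.0, -0.0, 10.9]
force: [-0.0, -0.3, -1.3]
gripper_width: 72.6
gripper_force: 0.0
```

```bash
cat > chk.py <<'E'
from h import *
import sys
s=env.state();print(s["ee_pos"],s["gripper_width"],s["force"],s["time_s"])
a=np.radians(10.86);ex=np.array([np.cos(a),np.sin(a)]);ey=np.array([-ex[1],ex[0]])
for n in ["side","scene"]:
    f=eyes.grab_frame(n); P=pts(f); px=f["pixels"].astype(int)
    D=P[...,:2]-[661.8,276.9]; u=D@ex;v=D@ey; z=P[...,2]
    m=(px.max(-1)-px.min(-1)<30)&(px.min(-1)>95)&(z>112)&(z<165)&(abs(v)<40)&(u<-50)&(u>-170)
    if m.sum()<10: print(n,m.sum()); continue
    r=m&(z<134)&(u>-118); b=m&(z>138)
    print(n,"rim z",np.percentile(z[r],[50,98]),"u",np.percentile(u[r],[1,99]).round(1),"v",np.percentile(v[r],[1,99]).round(1))
    print(" bridge z",np.percentile(z[b],[50,98]) if b.sum() else 0,"u",np.percentile(u[b],[2,98]).round(1) if b.sum() else 0, b.sum())
    vs,us=np.where(m)
    c=f["pixels"][max(vs.min()-70,0):vs.max()+90,max(us.min()-80,0):us.max()+80,::-1]
    cv2.imwrite(f"pics/{sys.argv[1]}_{n}.png",cv2.resize(c,None,fx=2.5,fy=2.5)[:600,:800])
E
python3 chk.py rel
```

```text
[572.52610783 259.75528622  94.48166927] 72.61490837462333 [-0.01602635 -0.29220022 -1.34814818] 9.225
side rim z [123.02920653 129.38250162] u [-115.   -81.2] v [-27.4  36.7]
 bridge z [142.47164262 146.71143659] u [-140.2 -114.9] 178
scene rim z [119.7115102  126.06682335] u [-107.1  -59.1] v [-26.9  37.6]
 bridge z [139.59408844 143.75348308] u [-140.1  -76.5] 40
```

View pics/rel_side.png

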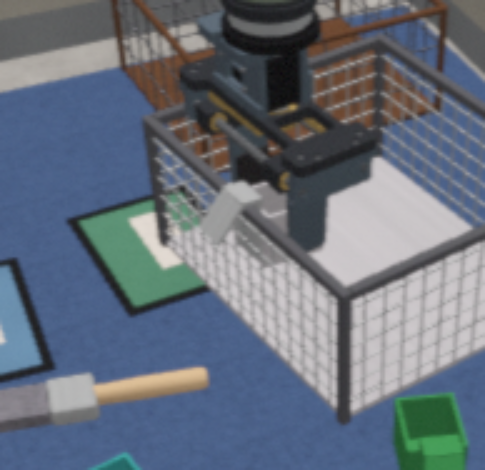

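The cup hangs on the near rail with the tongue outside, near the middle. I retreat straight up.

send_rows(motion=[[0,0,0.02,0,0,0,0.6],[0,0,0.06,0,0,0,0.6],[0,0,0.12,0,0,0,0.6],[0,0,0.22,0,0,0,0.6],[0,0,0.32,0,0,0,0.6],[0,0,0.4,0,0,0,0.6],[0,0,0.4,0,0,0,0.6],[0,0,0.4,0,0,0,0.6]])

```text
time_s: 10.32
ee_pos: [572.1, 259.5, 294.1]
ee_rot: [180.0, 0.1, 10.9]
force: [0.4, 0.8, -0.1]
gripper_width: 72.7
gripper_force: 0.0
```

```bash
python3 chk.py fin
```

```text
[572.06796974 259.53567248 294.06971474] 72.67219124064631 [ 0.39482178  0.76476756 -0.10726697] 10.325
side rim z [120.98596515 128.91791834] u [-115.   -56.8] v [-27.8  23.5]
 bridge z [142.87391873 145.9863584 ] u [-140.3 -115.3] 183
scene rim z [120.16047501 128.55123723] u [-117.7  -59.1] v [-25.9  24.1]
 bridge z [142.27963967 145.11525129] u [-137.9 -117.4] 188
```

View pics/fin_scene.png

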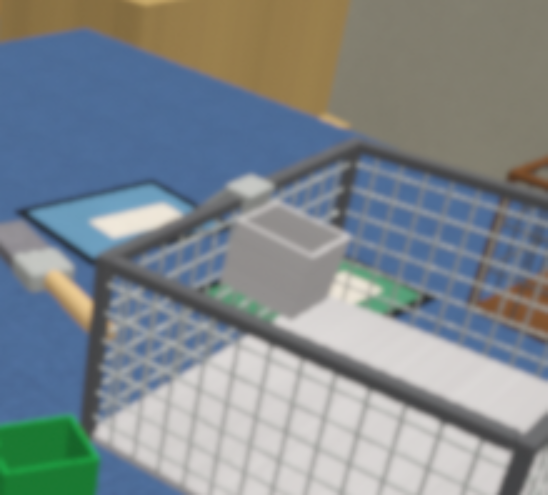

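The cup hangs level inside the near wall, its bridge at z≈144, its u extent -118..-58 and its v centre ≈ 0. The arm is clear.

```bash
python3 -c "
from workcell import env
print(env.job_done())"
```

```text
the job is handed in; nothing more can be done
None
```

The feed cup hangs upright and square by its hook at the middle of the cage's near wall, cup inside and tongue outside; the arm is clear, the two plain steel cups were not approached, and the job is handed in (no verdict was returned).

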